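# Close the drilling jig and seat its guide plate

### The job

Lower the jig's hinged lid until it is fully closed over the puppet limb. Then pick up the aluminium guide plate by its red grip, set it down flat on top of the lid's steel pin, square with the lid and with its hidden socket still a centimetre or two off the pin, slide it until it drops onto the pin, and press it down against the orange sprung pad until it lies flush on the lid. Finish while still gripping the plate and holding it pressed down; leave everything else on the table where it is.

Things in the scene. Friction and masses are not known exactly. Their poses are not given: they have to be found in the camera images.
- lid (a joint): angle of the jig's light wooden lid about its hinge (rad): 0 closed, grows as it opens; starts part open (0.7 to 1.2). The hinge is stiff: the lid stays where it is left and can be pushed shut from above (3 to 8 N on its outer face); it stops at 0. The jig is a fixed plywood tray 110 x 150 mm, 46 mm high, with a puppet limb inside; the lid is a 110 x 150 x 12 mm board hinged along the tray's far long side
- lid_hinge (a point): middle of the lid's hinged edge, on its outer (upper when closed) face, 58 mm above the table when closed. Axes of the lid: -x runs from the hinge across the lid to its free edge, y along the hinge, z out of the outer face; the hinge axis is y, 12 mm under the outer face. The outer face is bare from 42 to 75 mm either side of the middle (y), so the lid can be pushed there
- lid_edge (a point): middle of the lid's free edge, on the outer face, 110 mm from the hinge; a small dark steel tab sticks out there by 13 mm
- pin_foot (a point): foot of the steel locating pin, in the middle of the lid's outer face; axes as the lid's. The pin is 10 mm in diameter with a bevelled tip and stands 14 mm out of the face along z
- pad (a joint): how far the orange sprung pad is pressed in (m): 0 free, 0.006 when level with the lid's face. The pad, 60 x 84 mm (x, y) round the pin, stands 6 mm out of the lid's outer face; it takes about 4 N to start it and about 8.5 N to press it level; the plate's own weight does not press it
- guide_plate: loose aluminium drill guide plate, 76 x 100 mm (x, y), 21 mm thick, about 0.22 kg, with a red grip on top. Origin: centre of its underside, which is the mouth of the hidden blind socket (12.5 mm in diameter with a 2 mm bevel, 17 mm deep); z up. Square with the lid means its long sides (y) run along the hinge; either way round will do. Flush: its underside lies on the lid's face around the pressed-in pad
- plate_grip (a point): middle of the plate's red grip, a bar 24 mm wide (plate's x), 50 mm long (plate's y), from 21 to 55 mm above the plate's underside; this point is 43 mm above the underside. Grip it across the 24 mm
- tube_blue: bystander: blue paint tube, 46 x 160 x 40 mm, lying; origin under its middle
- pliers: bystander: red-handled pliers, 61 x 168 x 13 mm, lying; origin under the middle
- tube_red: bystander: small red paint tube, 31 x 110 x 27 mm, lying; origin under its middle
- pot_white: bystander: round pot of white paint, 108 mm across, 56 mm high; origin under its middle
- limb_d: bystander: small carved wooden puppet limb, 21 x 111 x 18 mm, lying; origin under its middle

How it is judged (in metres and radians):
On the way, in this order (a step that is already met when the one before it is completed fails the run):
1. the lid is fully closed (value of joint lid below 0.06 rad), for 0.2 s.
2. on the closed lid the plate rests level on the tip of the pin, its socket 5 to 40 mm to one side (value of joint lid below 0.06 rad and contact force between guide_plate and jig above 0.3 N and horizontal distance between guide_plate and pin_foot between 0.005 and 0.04 m and z of guide_plate in the frame of pin_foot between 0.01 and 0.02 m and angle between guide_plate's own z axis and vertical below 0.2 rad), for 0.1 s.
3. the plate has dropped onto the pin (value of joint lid below 0.06 rad and horizontal distance between guide_plate and pin_foot below 0.004 m and z of guide_plate in the frame of pin_foot below 0.0095 m), for 0.1 s.
At the end, for the whole second after the job is handed in: lid closed (0.06 rad); plate on the pin (within 4 mm of its axis), level (0.08 rad), square with the lid (0.2 rad), flush (underside within 2.2 mm of the lid's face, pad pressed in over 4.2 mm), at rest, with the fingers still on it and holding it down (over 2 N) (value of joint lid below 0.06 rad and horizontal distance between guide_plate and pin_foot below 0.004 m and z of guide_plate in the frame of pin_foot below 0.0022 m and value of joint pad above 0.0042 m and angle between guide_plate's own z axis and vertical below 0.08 rad and angle between the y axis of guide_plate and the y axis of lid_hinge, either way round below 0.2 rad and contact force between the fingers and guide_plate above 2 N and linear speed of guide_plate below 0.02 m/s); the arm keeps its last pose, push and grip.
It fails at once if a bystander was moved by more than 30 mm (distance of any of tube_blue, pliers, tube_red, pot_white, limb_d from where it was at the start of the episode above 0.03 m).
It also fails if it takes over 56 s, if anything falls off the work surface, if the arm or the gripper's body presses on something with over 40 N, if the wrist force passes 120 N, or if a joint passes its speed limit or range.

### The arm

A 6-joint arm with a two-finger parallel gripper is mounted at the origin on the work surface; the furniture and walls round the work are solid. World frame = base frame: x ahead of the robot, y to its left, z up, the work surface at z = 0. Lengths are in m, angles in degrees, forces in N, time in s.
With the tool pointing down it reaches from about 0.3 to 0.95 m from the base axis. Payload 3.1 kg.
Tool frame: the origin (TCP) lies between the finger pads; the fingertips stand 22 mm ahead of it and the grasp point (between the pads) lies 3 mm ahead of it (ctrl.finger_overhang is the distance from the TCP to the fingertips, in m); z points along the fingers, y is the line along which they close (so a half turn about z gives the same grasp; the last joint's range is limited). The gripper opens to 85 mm and grips with 20 to 120 N. Pads are 22 mm wide; open, the fingers measure 114 mm over their backs; the gripper's body (76 mm by 85 mm) begins 54 mm behind the grasp point. The pads swing forward as they close: fully open they stand 13 mm farther back than shut.
Start: joints at [-71.889, 17.653, 93.61, -0, 68.738, -3.994], TCP at [0.235, -0.579, 0.253] pointing down, gripper open.
Joint ranges: [-175.34, 175.34], [-45.06, 112.39], [2.9, 150.54], [-68.45, 248.45], [3.09, 151.38], [-168.51, 168.51]. Speed limits (degrees/s): [159.86, 159.86, 180, 180, 180, 180].

### API

Orientations are given as [roll, pitch, yaw] about the fixed x, y, z axes, in that order (R = Rz(yaw) Ry(pitch) Rx(roll)).
In Python, from cell import ctrl gives the robot as it stands. Calls block until the motion is done:
- ctrl.move_to(position, orientation): joint-space move of the TCP to a pose.
- ctrl.movel(position, rot=None, v=0.15): straight line of the TCP; rot=None keeps the orientation; v is the mean speed in m/s.
- ctrl.goto_joints(angles): joint-space move.
- ctrl.move_gripper(opening, effort=None): finger opening in m; effort is the grip in N (None keeps the last); returns when the fingers have stopped.
- ctrl.hold(seconds).
- ctrl.inverse_kinematics(position, orientation): joint angles nearest the present ones, or None.
- ctrl.get_state(): the state.
- ctrl.get_image(name): name is "scene" or "top"; returns (picture, depth): 384x512x3 uint8, blue, green, red; 384x512 float32, m along the optical axis (not along the pixel's ray), 0 where there is no reading.
- ctrl.get_calibration(name): a dict with "vertical_fov" (degrees; the focal length in pixels is half the picture's height over the tangent of half this angle, whatever the lens; pixels are square), "cx", "cy" (the principal point, pixels), "R" (3x3) and "t" (3): a world point X has camera coordinates R X + t. Camera axes: x right, y down, z forward; pixel columns grow to the right and rows downward; lengths in m; the calibration is good to about 2 mm. A picture is of the moment at which its call begins. get_calibration takes no time and is no camera call.
A pose or a line that the arm cannot do raises ctrl.Unreachable and nothing moves.
- ctrl.hand_in(): hands the job in; it is judged then, once.
The state is a dict: "time_s": time; "qpos": joint angles; "qvel": joint speeds; "joint_efforts": joint torques, N m; "tcp_pos": TCP position; "tcp_rot": TCP orientation; "force": force on the tool from outside, world axes, zero at the start; "ft_torque": the same for the moment, N m; "grip_width": finger opening in m; "grasp_force": force on a finger pad.
Only numpy, scipy, OpenCV 4.12 (cv2) and the standard library are available. Lean on these libraries where they do the work, as an engineer would, in place of code of your own. Each camera call takes 0.05 s, during which the arm holds its last target. There are 200 camera calls.

## Working session

There is one attempt and no reset: what is moved stays moved. The work goes in short steps, each a Python script; the robot and the scene stay as the last script left them, time stands still between calls to the robot, and variables do not carry over. Pictures are saved under pics/ and viewed, at most 10 in all, crops included, and the job is handed in when it is done.

```bash
mkdir -p pics; ls; python3 - <<'E'
from cell import ctrl
import cv2,numpy as np
for n in("scene","top"):
    im,d=ctrl.get_image(n); cv2.imwrite(f"pics/{n}0.png",im); np.save(f"pics/{n}0.npy",d)
    c=ctrl.get_calibration(n); print(n,c, (d==0).mean())
s=ctrl.get_state(); print(s["time_s"],s["tcp_rot"],s["grip_width"],ctrl.finger_overhang)
E
```

```text
pics
scene {'vertical_fov': 46.13404936364848, 'cx': 255.81821682319884, 'cy': 186.3705752195306, 'R': array([[-0.85574004, -0.51728189, -0.01133328],
       [-0.23477818,  0.40772669, -0.88240475],
       [ 0.46107288, -0.75244827, -0.47035456]]), 't': array([0.35829357, 0.20100738, 1.26828489])} 0.09723409016927083
top {'vertical_fov': 51.183933713116446, 'cx': 249.61663276666232, 'cy': 189.45318454077957, 'R': array([[ 0.00595847, -0.9999492 ,  0.00812993],
       [-0.98608067, -0.00722636, -0.16611045],
       [ 0.16616076, -0.007027  , -0.98607364]]), 't': array([-0.0311639 ,  0.45730657,  1.06200125])} 0.004140218098958333
0.1 [-1.79879270e+02 -9.25891151e-03  2.21032526e+01] 0.08538958594123534 0.022
```

View pics/scene0.png

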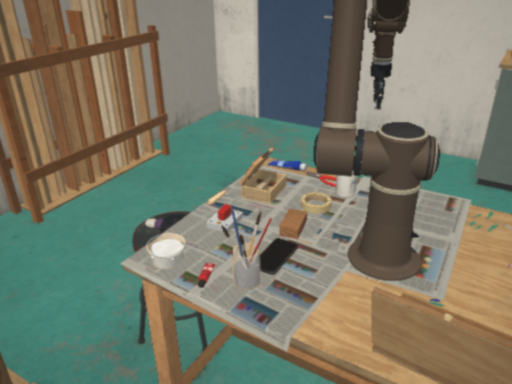

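View pics/top0.png

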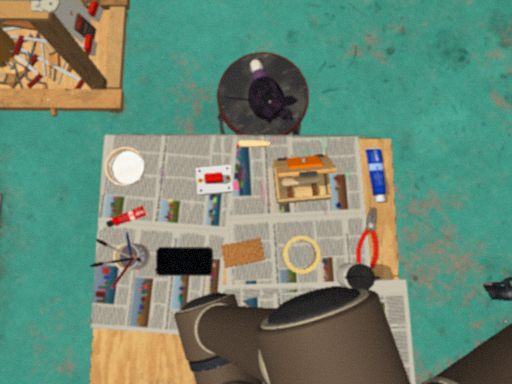

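The top view shows the jig near (304,180) and the plate with its red grip near (214,180). The scene view shows the same pair at (263,185) and (222,215). I'll enlarge the top view to get the details.

```bash
cat > h.py <<'E'
import numpy as np, cv2
from cell import ctrl
def K(n,h=384):
    c=ctrl.get_calibration(n); f=h/2/np.tan(np.radians(c["vertical_fov"]/2)); return c,f
def ray(n,uv,z):
    """pixels -> points on the plane Z=z"""
    c,f=K(n); uv=np.atleast_2d(uv).astype(float); R=c["R"];o=-R.T@c["t"]
    d=np.c_[(uv[:,0]-c["cx"])/f,(uv[:,1]-c["cy"])/f,np.ones(len(uv))]@R
    return o+d*((z-o[2])/d[:,2])[:,None]
def cloud(n,depth):
    c,f=K(n); v,u=np.mgrid[:384,:512]
    P=np.stack([(u-c["cx"])/f*depth,(v-c["cy"])/f*depth,depth],-1)
    return (P-c["t"])@c["R"]
E
python3 - <<'E'
from h import *
im=cv2.imread("pics/top0.png"); d=np.load("pics/top0.npy"); W=cloud("top",d)
c=im[130:220,180:350]; cv2.imwrite("pics/c0.png",cv2.resize(c,None,fx=4.6,fy=4.6,interpolation=cv2.INTER_CUBIC))
np.set_printoptions(precision=3,suppress=True,linewidth=200)
for v in range(150,206,4): print(v,[ "%.0f"%(1000*W[v,u,2]) for u in range(268,340,4)])
for v in range(160,200,4): print(v,[ "%.0f"%(1000*W[v,u,2]) for u in range(190,240,4)])
print(W[180,300],W[180,214],W[240,240])
E
```

```text
150 ['2', '-2', '-2', '-3', '-5', '0', '3', '2', '-1', '3', '5', '-3', '-2', '-0', '-3', '-2', '2', '1']
154 ['2', '-1', '-2', '2', '4', '-1', '-0', '2', '1', '4', '3', '1', '53', '56', '-1', '0', '4', '-3']
158 ['1', '-1', '-1', '55', '61', '60', '83', '82', '81', '108', '87', '89', '93', '82', '84', '80', '4', '-0']
162 ['-0', '0', '81', '79', '82', '98', '101', '107', '109', '110', '113', '117', '117', '119', '107', '110', '109', '1']
166 ['-2', '10', '101', '103', '104', '109', '127', '124', '123', '122', '125', '122', '125', '128', '125', '129', '132', '2']
170 ['0', '2', '113', '127', '127', '132', '133', '134', '138', '138', '141', '143', '145', '145', '141', '142', '141', '141']
174 ['-0', '-2', '48', '139', '139', '144', '141', '141', '154', '151', '151', '152', '152', '9', '25', '50', '-1', '3']
178 ['1', '1', '44', '9', '41', '41', '38', '39', '38', '41', '43', '35', '38', '38', '23', '46', '-0', '-0']
182 ['3', '-2', '46', '10', '44', '40', '44', '40', '40', '39', '36', '35', '34', '7', '13', '41', '1', '-0']
186 ['-4', '-2', '43', '9', '35', '33', '11', '7', '8', '11', '
[... 622 characters left out ...]
1', '0', '17', '24', '22', '17', '19', '21', '21', '22', '20', '0', '-1']
172 ['-1', '2', '17', '17', '22', '19', '16', '19', '20', '18', '20', '2', '3']
176 ['-2', '1', '22', '22', '52', '52', '58', '57', '49', '25', '21', '2', '1']
180 ['0', '-1', '19', '24', '54', '56', '55', '51', '45', '21', '17', '-1', '3']
184 ['-0', '-1', '21', '21', '20', '19', '19', '20', '19', '19', '21', '0', '-0']
188 ['-1', '-2', '16', '21', '23', '18', '18', '18', '22', '17', '23', '0', '-0']
192 ['2', '1', '23', '19', '19', '17', '23', '24', '17', '6', '2', '0', '2']
196 ['-2', '-1', '-2', '1', '-2', '-1', '1', '-1', '0', '2', '-2', '-1', '-1']
[ 0.484 -0.166  0.044] [0.48  0.069 0.055] [ 0.321 -0.003  0.002]
```

View pics/c0.png

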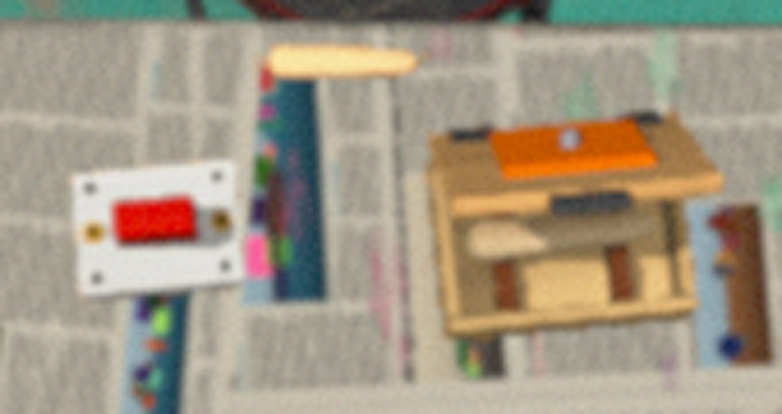

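Zoomed in:
- **Plate:** its corners in the crop are about (75,175), (235,160), (240,285) and (82,295). The red grip runs from (113,200) to (195,240).
- **Jig:** the lid is open, hinged on the far (+x) side. The pad is orange, and the pin is at crop (570,138). The tray's front rim runs from (448,325) to (692,308).

Next I'll measure all of these.

```bash
cat >> h.py <<'E'
np.set_printoptions(precision=4,suppress=True,linewidth=180)
def rect(mask,n,z):
    """largest blob -> rectangle in world XY at height z: centre, (long, short), yaw of the long side"""
    cs,_=cv2.findContours(mask.astype(np.uint8),cv2.RETR_EXTERNAL,cv2.CHAIN_APPROX_NONE)
    p=max(cs,key=cv2.contourArea)[:,0,:]
    P=ray(n,p,z)[:,:2].astype(np.float32)
    (c,(w,h),a)=cv2.minAreaRect(P*1000)
    if h>w: w,h,a=h,w,a+90
    return np.array(c)/1000,(w,h),(a+90)%180-90+0.0
def red(im):
    b,g,r=[im[...,i].astype(int) for i in range(3)]; return (r>130)&(g<60)&(b<70)
E
python3 - <<'E'
from h import *
im=cv2.imread("pics/top0.png"); d=np.load("pics/top0.npy"); W=cloud("top",d)
Z=W[...,2]; roi=np.zeros(Z.shape,bool); roi[158:202,186:240]=1
print("plate", rect(roi&(Z>0.011)&(Z<.07),"top",.021))
g=roi&(Z>.04); print("gripZ",rect(g,"top",.055)); print("gripred",rect(roi&red(im),"top",.055))
print("grip median",np.median(W[g],0), "plate mean", np.median(W[roi&(Z>.012)&(Z<.03)],0))
# jig
roi=np.zeros(Z.shape,bool); roi[150:208,268:345]=1
b,gg,r=[im[...,i].astype(int) for i in range(3)]
orange=roi&(r>180)&(gg<130)&(b<80)
print("orange n",orange.sum())
lid=roi&(Z>.075)&(Z<.135)&~cv2.dilate(orange.astype(np.uint8),np.ones((5,5))).astype(bool)
P=W[lid]
for _ in range(4):
    c=P.mean(0);n=np.linalg.svd(P-c)[2][2]; n*=np.sign(n[2]); e=(P-c)@n; P=P[abs(e)<.006]
print("lid plane",c,n,len(P),e.std(),"angle",np.arccos(n[2]),"dir yaw",np.degrees(np.arctan2(n[1],n[0])))
Po=W[orange]; c2=Po.mean(0); print("pad centre",c2,"offset from lid plane",np.median((Po-c)@n))
# rim
rim=roi&(Z>.036)&(Z<.052); 
fp=[]
for u in range(276,332):
    v=np.where(roi[:,u]&(Z[:,u]>.037))[0]
    if len(v): fp.append([u,v.max()+.5])
F=ray("top",fp,.046); k=np.polyfit(F[:,1],F[:,0],1); e=F[:,0]-np.polyval(k,F[:,1]); ok=abs(e)<.004
k=np.polyfit(F[ok,1],F[ok,0],1); print("front rim x=ky+c",k,"yaw",-np.degrees(np.arctan(k[0])),ok.sum())
for v in range(180,198,3):
    u=np.where(rim[v])[0]; print(v,ray("top",[[u.min()-.5,v],[u.max()+.5,v]],.046)[:,:2].ravel(),u.min(),u.max())
E
```

```text
plate (array([0.4886, 0.0723]), (99.92071533203125, 77.63822937011719), -83.96863460540771)
gripZ (array([0.488 , 0.0705]), (51.951480865478516, 25.342649459838867), -84.27614068984985)
gripred (array([0.4857, 0.0702]), (40.725589752197266, 22.0799503326416), -88.62400710582733)
grip median [0.4859 0.0689 0.0546] plate mean [0.4828 0.0714 0.0202]
orange n 329
lid plane [ 0.5132 -0.1605  0.106 ] [0.8256 0.088  0.5573] 193 0.001062760064387615 angle 0.9796727131198767 dir yaw 6.082430990368994
pad centre [ 0.5151 -0.1664  0.1169] offset from lid plane 0.0057466563696822225
front rim x=ky+c [-0.0998  0.4118] yaw 5.701441059732693 54
180 [ 0.483  -0.096   0.4841 -0.2469] 275 329
183 [ 0.4746 -0.096   0.4757 -0.2467] 275 329
186 [ 0.4663 -0.0987  0.4674 -0.2492] 276 330
189 [ 0.458  -0.0987  0.4591 -0.2489] 276 330
192 [ 0.4497 -0.0986  0.4508 -0.2487] 276 330
195 [ 0.4414 -0.0986  0.4425 -0.2512] 276 331
```

The numbers agree with each other:
- **Jig:** yaw is about 6°, and the width comes out at 150 mm. The hinge sits 110 mm past the front rim and lies 12.7 mm under the lid plane, where 12 mm is expected. The lid angle is 0.98 rad.
- **Plate:** 99.9 x 77.6 mm, yaw about 6°, centre (0.4886, 0.0723). The grip is 52 x 25 mm.

Next I'll push the lid shut.

```bash
cat > close.py <<'E'
from h import *
th=np.radians(5.9); ex=np.array([np.cos(th),np.sin(th),0]); ey=np.array([-np.sin(th),np.cos(th),0]); ez=np.array([0,0,1.])
H=np.array([.5389,-.1658,.046]); w=.0145
def tcp(a,s=.085,gap=0,y=-.0585):
    n=np.sin(a)*ex+np.cos(a)*ez; u=-np.cos(a)*ex+np.sin(a)*ez
    return H+y*ey+s*u+(.012+w*np.sin(a)+gap)*n+.022*ez
best=None
for yaw in(95.9,-84.1):
    q=ctrl.inverse_kinematics(tcp(.98),[180,0,yaw]); print(yaw,q)
    if q is not None and (best is None or abs(q[5])<best[0]): best=(abs(q[5]),yaw)
rot=[180,0,best[1]]; print(rot)
ctrl.move_gripper(0)
p=tcp(1.0,gap=.03)
ctrl.move_to(p+[.03,0,.08],rot); ctrl.movel(p,v=.2)
f0=np.array(ctrl.get_state()["force"])
for a in np.r_[np.linspace(.95,.05,7)]:
    ctrl.movel(tcp(a),v=.12); s=ctrl.get_state(); print(round(a,2),s["time_s"],s["force"]-f0)
for g in(-.001,-.003,-.005,-.007):
    ctrl.movel(tcp(0,gap=g),v=.05); f=ctrl.get_state()["force"]-f0; print(g,f)
    if f[2]>12: break
ctrl.hold(.25); s=ctrl.get_state(); print(s["time_s"],s["tcp_pos"],s["force"]-f0)
im,d=ctrl.get_image("top"); cv2.imwrite("pics/top1.png",im)
E
python3 close.py
```

```text
95.9 [-28.0733  17.9132 106.2111   0.      55.8757 -33.9733]
-84.1 [-28.0733  17.9132 106.2111  -0.      55.8757 146.0267]
[180, 0, 95.9]
0.95 3.6667 [0.7135 0.0846 0.8116]
0.8 3.9417 [0.1171 0.1358 1.3327]
0.65 4.2167 [0.0214 0.9039 0.2325]
0.5 4.4917 [-0.3773  1.0285  0.2544]
0.35 4.7667 [0.067  1.1424 0.5042]
0.2 5.0417 [-0.196   1.292   1.2983]
0.05 5.3167 [ 0.1006 -0.9296  0.1625]
-0.001 [-0.9318  0.8853  6.9552]
-0.003 [-4.7358  3.0101 20.0848]
6.0833 [ 0.4618 -0.2334  0.0804] [-5.0129  3.3904 19.8861]
```

The lid went down with light forces and met a hard stop at tip height 58 mm, as expected. Next I'll back off, re-measure the lid and pin, and grasp the plate.

```bash
cat > grasp1.py <<'E'
from h import *
s=ctrl.get_state(); p=np.array(s["tcp_pos"])
ctrl.movel(p+[0,0,.09],v=.25)
ctrl.move_to([.40,.12,.20],[180,0,95.9]); ctrl.move_gripper(.085)
im,d=ctrl.get_image("top"); cv2.imwrite("pics/top2.png",im); np.save("pics/top2.npy",d)
cv2.imwrite("pics/c2.png",cv2.resize(im[130:220,180:350],None,fx=4.6,fy=4.6,interpolation=cv2.INTER_CUBIC))
W=cloud("top",d); Z=W[...,2]
roi=np.zeros(Z.shape,bool); roi[150:210,262:345]=1
print("lid",rect(roi&(Z>.035),"top",.058))
b,g,r=[im[...,i].astype(int) for i in range(3)]
o=roi&(r-b>110)&(g<.62*r)
print("pad",rect(o,"top",.064),o.sum(), "Z",np.median(Z[o]))
roi=np.zeros(Z.shape,bool); roi[158:202,186:240]=1
print("plate", rect(roi&(Z>0.011)&(Z<.07),"top",.021)); print("grip",rect(roi&(Z>.04)&(Z<.07),"top",.055))
print(ctrl.get_state()["time_s"])
E
python3 grasp1.py
```

```text
lid (array([ 0.4816, -0.1706]), (151.1738739013672, 130.77308654785156), -84.21638202667236)
pad (array([ 0.4852, -0.1722]), (85.91970825195312, 61.981468200683594), -85.13313436508179) 683 Z 0.06368063763912893
plate (array([0.4891, 0.0692]), (93.84114074707031, 77.7569580078125), -84.75198030471802)
grip (array([0.4875, 0.0716]), (49.710693359375, 26.082002639770508), -84.24464273452759)
8.8417
```

View pics/c2.png

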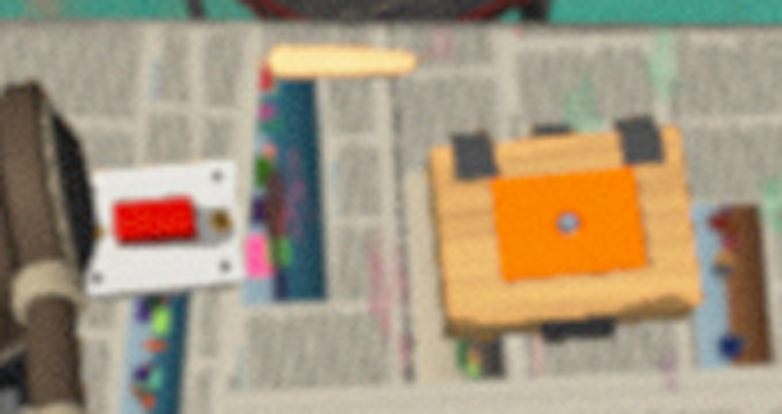

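The view confirms the lid is closed. The pin tip is at crop (568,222), full-image pixel (303.1,177.9), in the middle of the pad. The pad measures 86 x 62 mm at z = 64 mm, which agrees with the geometric pin estimate to about 1 mm. Now the grasp.

```bash
cat > grasp2.py <<'E'
from h import *
print("pin",ray("top",[303.1,177.9],.072))
rot=[180,0,95.9]; g=np.array([.488,.0715,.046])
ctrl.move_to(g+[0,0,.09],rot); ctrl.movel(g,v=.12)
ctrl.move_gripper(.0,70); s=ctrl.get_state(); print(s["grip_width"],s["grasp_force"],s["force"],s["time_s"])
ctrl.movel(g+[0,0,.075],v=.15)
th=np.radians(5.9); ex=np.array([np.cos(th),np.sin(th),0])
pin=np.array([.485,-.172,0])
ctrl.movel(pin-.015*ex+[0,0,.128],v=.15); ctrl.hold(.2)
s=ctrl.get_state(); print(s["tcp_pos"],s["force"],s["ft_torque"],s["grip_width"],s["time_s"])
for n in("top","scene"):
    im,d=ctrl.get_image(n); cv2.imwrite(f"pics/{n}3.png",im); np.save(f"pics/{n}3.npy",d)
im=cv2.imread("pics/top3.png"); sc=cv2.imread("pics/scene3.png")
a=cv2.resize(im[130:220,230:350],(600,450),interpolation=cv2.INTER_CUBIC)
cv2.imwrite("pics/c3.png",a); cv2.imwrite("pics/c3s.png",cv2.resize(sc[140:230,210:330],(600,450),interpolation=cv2.INTER_CUBIC))
E
python3 grasp2.py
```

```text
pin [[ 0.4842 -0.1708  0.072 ]]
0.023195669794430166 69.58554267883301 [0.8516 0.2942 3.7512] 10.875
[ 0.4701 -0.173   0.128 ] [ 0.3477 -0.5185 -1.7335] [-0.0181  0.0393  0.0124] 0.02281689929868425 13.5167
```

View pics/c3.png

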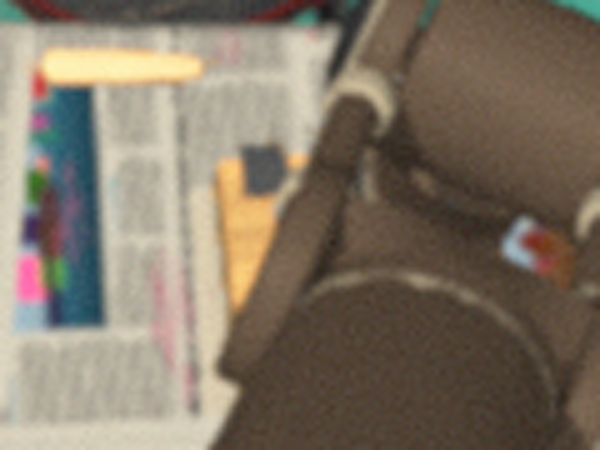

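View pics/c3s.png

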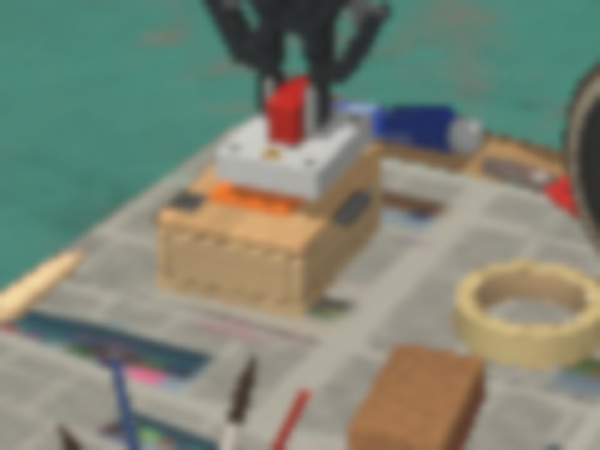

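Top: the arm hides the plate at the jig. Scene: the plate is held level and square above the pad at crop (290,165), with the fingers on the grip at (290,110). Now I'll touch down on the pin and slide under light pressure.

```bash
cat > slide.py <<'E'
from h import *
th=np.radians(5.9); ex=np.array([np.cos(th),np.sin(th),0]); ey=np.array([-np.sin(th),np.cos(th),0])
pin=np.array([.4848,-.1715,0]); f0=np.array([.35,-.52,-1.73])
F=lambda: np.array(ctrl.get_state()["force"])-f0
z=.1215; x=-.015; y=0.
go=lambda v=.03: ctrl.movel(pin+x*ex+y*ey+[0,0,z],v=v)
go(.05)
while F()[2]<3 and z>.114: z-=.0006; go()
ctrl.hold(.2); print("touch z",z,F(),ctrl.get_state()["time_s"])
ztouch=z; done=False
if z>.114:
    while x<.006 and not done:
        x+=.0015; go(); f=F()
        if f[2]<3: 
            for _ in range(3):
                z-=.0008; go(); f=F()
                if f[2]>=3: break
        elif f[2]>7: z+=.0003
        done=z<ztouch-.0045
        print("%.1f z%.2f"%(x*1e3,z*1e3),f)
print(done,ctrl.get_state()["time_s"])
E
python3 slide.py
```

```text
touch z 0.11849999999999998 [-3.0983  1.6507  7.9567] 15.35
-13.5 z118.80 [-4.8175  0.3389  8.7871]
-12.0 z119.10 [-4.1934  0.467   7.6233]
-10.5 z119.10 [-2.8436 -0.0461  6.0343]
-9.0 z119.10 [-3.6807 -0.4177  6.8341]
-7.5 z119.10 [-4.2642  0.3557  6.1041]
-6.0 z119.10 [-2.9273  0.7263  6.3617]
-4.5 z119.10 [-3.181   0.9325  6.3468]
-3.0 z119.10 [-2.7124  0.3178  4.8288]
-1.5 z118.30 [-1.1458  0.9949  4.059 ]
-0.0 z115.90 [ 2.797   0.2166 -0.4891]
1.5 z113.50 [ 2.4799 -2.044   0.5634]
True 19.85
```

It dropped at x ≈ 0. Next I'll lower it the rest of the way, easing off side loads, until it is flush.

```bash
cat > press.py <<'E'
from h import *
f0=np.array([.35,-.52,-1.73]); F=lambda: np.array(ctrl.get_state()["force"])-f0
th=np.radians(5.9); ex=np.array([np.cos(th),np.sin(th),0]); ey=np.array([-np.sin(th),np.cos(th),0])
p=np.array([.4848,-.1715,.1135])+.0008*ex
for i in range(18):
    if i: p[2]-=.001 if p[2]>.107 else .0005
    ctrl.movel(p,v=.03); f=F(); m=ctrl.get_state()
    print("%.1f"%(p[2]*1e3),"real z %.2f"%(m["tcp_pos"][2]*1e3),f,"t",np.array(m["ft_torque"]))
    lat=f*[1,1,0]
    if np.linalg.norm(lat)>4: p+=np.clip(lat*1e-4,-.0006,.0006)
    if f[2]>20: break
ctrl.hold(.5); m=ctrl.get_state(); print(m["tcp_pos"],F(),m["grip_width"],m["grasp_force"],m["time_s"])
im,d=ctrl.get_image("scene"); cv2.imwrite("pics/s4.png",cv2.resize(im[140:230,210:330],(800,600),interpolation=cv2.INTER_CUBIC))
E
python3 press.py
```

```text
113.5 real z 113.61 [ 3.8095 -0.6312 -0.5678] t [-0.2372 -0.8716  0.0378]
112.5 real z 112.78 [ 3.7329 -1.3639  0.0655] t [-0.3286 -0.8029 -0.0269]
111.5 real z 111.77 [ 4.9986 -0.5484  1.7522] t [-0.3163 -0.9186  0.0254]
110.5 real z 110.82 [ 3.632  -2.0639  4.877 ] t [-0.3499 -0.6858  0.0053]
109.5 real z 109.71 [ 1.8428 -2.1204  5.9942] t [-0.305  -0.4709  0.0296]
108.5 real z 108.68 [ 1.771  -1.382   6.7661] t [-0.3214 -0.4445 -0.011 ]
107.5 real z 107.71 [ 1.3692 -0.866   6.9363] t [-0.2768 -0.3543  0.0068]
106.5 real z 106.80 [ 0.6903 -0.9015  8.0422] t [-0.2872 -0.2835  0.043 ]
106.0 real z 106.43 [ 0.2428 -0.5887  8.2717] t [-0.2721 -0.2927  0.0044]
105.5 real z 106.02 [ 1.2061 -0.33    9.6506] t [-0.2073 -0.2738  0.055 ]
105.0 real z 105.57 [-0.4322 -1.2298  9.0277] t [-0.2402 -0.2369  0.0148]
104.5 real z 105.22 [ 0.1744 -0.7466 10.5391] t [-0.2032 -0.2104  0.024 ]
104.0 real z 105.20 [-1.2857  0.5908 12.9654] t [-0.2052  0.0022  0.0372]
103.5 real z 105.16 [-1.6729  0.2325 16.0335] t [-0.0207  0.1107 -0.0098]
103.0 real z 105.14 [-2.7181  0.4281 19.8376] t [0.0638 0.2781 0.0012]
102.5 real z 105.13 [-4.7739  0.2641 21.9225] t [0.0882 0.4072 0.0202]
[ 0.4864 -0.1718  0.1051] [-5.467   0.9084 22.9597] 0.022689682202553393 72.08715319633484 24.35
```

View pics/s4.png

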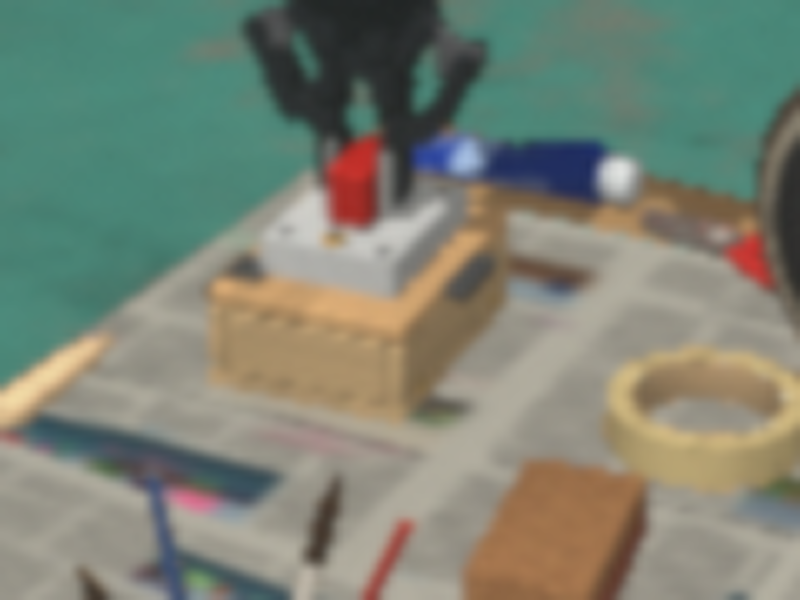

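The picture shows the plate, at about (350,250), lying flat on the closed lid. No orange shows at its edges and the fingers are on the grip at (355,180). The hard stop came 14 mm below the pin-tip contact, as expected, with about 22 N pressing down.

```bash
python3 -c "
from cell import ctrl
print(ctrl.hand_in())"
```

```text
the job is handed in; nothing more can be done
None
```

I closed the lid, dropped the guide plate onto the pin and pressed it flush, and handed the job in still gripping it with about 22 N pressing down; the hand-in call returned no verdict.

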